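# Snap the screwdriver and the awl back into the bench rack's spring clips

### The arm

A 6-joint arm with a two-finger parallel gripper is mounted at the origin on a cart in front of the work surface, level with it; the furniture and walls round the work are solid. World frame = base frame: x ahead of the robot, y to its left, z up, the work surface at z = 0. Lengths are in m, angles in degrees, forces in N, time in s.
With the tool pointing down it reaches from about 0.35 to 0.875 m from the base axis. Payload 4.2 kg.
Tool frame: the origin (TCP) lies between the finger pads; the fingertips stand 19 mm ahead of it and the grasp point (between the pads) is the TCP; z points along the fingers, y is the line along which they close (so a half turn about z gives the same grasp; the last joint's range is limited). The gripper opens to 87 mm and grips with 3 to 60 N. Pads are 19 mm wide; open, the fingers measure 117 mm over their backs; the gripper's body (75 mm by 190 mm) begins 51 mm behind the grasp point.
Start: joints at [-53.709, 22.042, 0.453, 0, -68.411, -14.817], TCP at [0.229, -0.582, 0.242] pointing down, gripper open.
Joint ranges: [-179.83, 179.83], [-69.29, 118.12], [-61.27, 80.66], [-181.25, 117.63], [-171.15, -9.14], [-177.46, 177.46]. Speed limits (degrees/s): [159.86, 159.86, 180, 180, 180, 180].

### API

Orientations are given as a 3x3 rotation matrix whose columns are the frame's x, y, z axes.
In Python, from station import r gives the robot as it stands.
- The arm moves only by the tool drive_tool, never from a script. Its argument "steps" is one flat list of numbers, 7 for each row, row after row: the turn, a rotation vector about the tool's x, y, z in rad, then the shift along the tool's x, y, z in m, then the opening, from 0 (shut) to 1 (fully open). A call has 1 to 10 rows; each row shifts and turns the commanded pose from where the row before left it, along the tool's axes as they then stand; what a row does not reach is not made up. A row lasts 1/12 s, in which the tool goes at most 41.7 mm and 7.16 degrees, less where a joint would pass 70% of its speed; a pose out of reach is approached as far as the arm can. A call is refused whole if a number of a shift passes 0.0417 or a number of a turn 0.125, either way. A call with a gripper value outside its range is refused whole. The fingers move at their own pace and stop on an object; the grip force is fixed at half the most. Time passes only in rows, so rows that do not move let the fingers close. It gives the time, the measured TCP pose, the force, the opening and the grip force at its end, in the units of the state.
- r.sense(): the state, without advancing time (a new reading comes with each control period).
- r.capture(name): name is "scene" or "top" or "wrist"; returns the picture (400x640x3 uint8, blue, green, red); there is no depth.
- r.camera_params(name): a dict with "camera_matrix" (3x3 intrinsics, pixels), "extrinsics" (4x4, takes a point from world to camera coordinates). Camera axes: x right, y down, z forward; pixel columns grow to the right and rows downward; lengths in m; the calibration is good to about 2 mm. The wrist camera is an equidistant fisheye: a pixel r from the principal point sees the ray r / f radians off the axis. A picture is of the moment at which its call begins: read the wrist's pose just before it. camera_params takes no time and is no camera call; for the wrist camera it gives the pose at the moment of the call.
- r.finish_job(): hands the job in; it is judged then, once.
The state is a dict: "time_s": time; "joints": joint angles; "joint_velocities": joint speeds; "effort": joint torques, N m; "tcp_pos": TCP position; "ee_rot": TCP orientation; "wrist_force": force on the tool from outside, world axes, zero at the start; "moment": the same for the moment, N m; "gripper_width": opening from 0.0 (shut) to 1.0 (fully open); "gripper_force": force on a finger pad.
Only numpy, scipy, OpenCV 4.12 (cv2) and the standard library are available. Lean on these libraries where they do the work, as an engineer would, in place of code of your own. Each camera call takes 0.05 s, during which the arm holds its last target. There are 200 camera calls.

### The job

Put the small screwdriver and the scratch awl back on the wooden tool rack: lay each one with its steel shank in the notch of the far rail and press its handle down, with the part near its rear end over the clip, past the spring jaws until it snaps fully home. The slimmer screwdriver belongs in the clip with the narrow strap, the thicker awl in the clip with the broad strap; leave the other things on the bench where they are.

Things in the scene. Friction and masses are not known exactly. Their poses are not given: they have to be found in the camera images.
- rack: wooden tool rack lying fixed on the bench: board 210 (x) by 230 (y) by 12 mm, origin at the centre of its underside, +x from the clips to the notches (away from the robot). Two rails run along y. Near one, at x = -58 mm, 30 mm wide, top 28 mm above the bench, carries two spring clips at y = +60 and -32 mm (which is where varies). A fixed pencil lies along the right edge
- rack_notches (a point): middle of the far (shank) rail's top, 52 mm above the bench, at x = +37 mm of the rack; axes as the rack's. Rail 18 mm wide in x; straight ahead of each clip (95 mm from its seat) it has an open-topped notch 16 mm wide with sloped mouth, floor 38 mm above the bench. Between the rails the board is bare for 70 mm: fingers holding a handle there have room down to 12 mm above the bench
- clip_narrow_seat (a point): centre line of a seated handle in the clip with the narrow strap (12 mm along the handle, 30 mm across its curved jaws, mouth 19 mm, lips 31 mm above the rail); 42.1 mm above the bench; x level along the handle to the notch, z up. The screwdriver's. A handle first rests on the lips 15 mm too high; a push of 8 to 15 N gets it past the mouth, then half that until it drops home (press on to there)
- clip_wide_seat (a point): centre line of a seated handle in the clip with the broad strap (22 mm along the handle, 35 mm across its curved jaws, mouth 23 mm, lips 35 mm above the rail); 44.5 mm above the bench; x level along the handle to the notch, z up. The awl's. Works like the other clip: push of 8 to 15 N, half that past the mouth until home; the handle then lies on the clip's floor under the closed jaws
- driver: small screwdriver lying on the bench: reddish wooden eight-sided handle 90 mm long, 20 mm thick at the blade end, 25 mm in the middle, 24 mm near the rear; flat steel blade 10.5x7 mm; 206 mm overall, 0.11 kg (varies). Origin under the middle of its outline; use the points for its axis
- driver_seat (a point): point on the screwdriver handle's axis that belongs in the clip, 25 mm from the handle's rear end; x along the handle to the blade tip. Centre of mass 38 mm ahead along x; a grasp 30 to 38 mm ahead clears the clip (handle there 24 mm thick). At the start 13.5 mm above the bench, the axis dipping 0.06 rad to the tip
- driver_tip (a point): tip of the screwdriver blade, 180 mm ahead of driver_seat, same axes
- awl: scratch awl lying on the bench: short dark wooden eight-sided barrel handle 85 mm long, 28 mm thick at the rear, 30 mm in the middle, 24 mm in front; round steel spike 8 mm thick tapering to a point; 155 mm overall, 0.08 kg (varies). Origin under the middle of its outline; use the points for its axis
- awl_seat (a point): point on the awl handle's axis that belongs in the clip, 20 mm from the handle's rear end; x along the handle to the point. Centre of mass 23 mm ahead along x; a grasp 30 to 36 mm ahead clears the clip (handle there 27 to 29 mm thick). At the start 16 mm above the bench, the axis dipping 0.07 rad to the tip
- awl_tip (a point): point of the awl's spike, 135 mm ahead of awl_seat, same axes
- clip_narrow_left_jaw (a joint): left spring jaw (seen along the seat's x axis) of the narrow-strap clip, rad: 0 sprung shut, grows as it is spread, springs back by itself; roughly 0.1 while a handle passes the mouth, under 0.08 once it is home
- clip_narrow_right_jaw (a joint): right spring jaw (seen along the seat's x axis) of the narrow-strap clip, rad: 0 sprung shut, grows as it is spread, springs back by itself; roughly 0.1 while a handle passes the mouth, under 0.08 once it is home
- clip_wide_left_jaw (a joint): left spring jaw (seen along the seat's x axis) of the broad-strap clip, rad: 0 sprung shut, grows as it is spread, springs back by itself; roughly 0.1 while a handle passes the mouth, under 0.08 once it is home
- clip_wide_right_jaw (a joint): right spring jaw (seen along the seat's x axis) of the broad-strap clip, rad: 0 sprung shut, grows as it is spread, springs back by itself; roughly 0.1 while a handle passes the mouth, under 0.08 once it is home
- spool_tall: turned wooden spool, upright, 42 mm across, 70 mm tall; origin under its centre; bystander
- spool_short: darker turned wooden spool, upright, 38 mm across, 55 mm tall; origin under its centre; bystander
- folding_rule: yellow folded rule lying flat, 197x73x13 mm; origin under its centre; bystander

How it is judged (in metres and radians):
At the end, for the whole second after the job is handed in: Screwdriver in the narrow-strap clip, awl in the broad-strap clip, at rest: seat point within 15 mm lengthwise, 4 mm sideways and 4 mm in height of the clip's seat, axis within 0.09 rad of the clip's, tip towards the shank rail, and all four jaws sprung back below 0.08 rad (x of driver_seat in the frame of clip_narrow_seat between -0.015 and 0.015 m and y of driver_seat in the frame of clip_narrow_seat between -0.004 and 0.004 m and z of driver_seat in the frame of clip_narrow_seat between -0.004 and 0.004 m and angle between the x axis of driver_seat and the x axis of clip_narrow_seat, either way round below 0.09 rad and x of driver_tip in the frame of clip_narrow_seat above 0.13 m and value of joint each of clip_narrow_left_jaw, clip_narrow_right_jaw, clip_wide_left_jaw, clip_wide_right_jaw below 0.08 rad and linear speed of each of driver, awl below 0.02 m/s and x of awl_seat in the frame of clip_wide_seat between -0.015 and 0.015 m and y of awl_seat in the frame of clip_wide_seat between -0.004 and 0.004 m and z of awl_seat in the frame of clip_wide_seat between -0.004 and 0.004 m and angle between the x axis of awl_seat and the x axis of clip_wide_seat, either way round below 0.09 rad and x of awl_tip in the frame of clip_wide_seat above 0.09 m); the robot touches nothing.
It fails at once if another thing on the bench is pushed more than 40 mm out of its place (distance of any of spool_tall, spool_short, folding_rule from where it was at the start of the episode above 0.04 m).
It also fails if it takes over 67 s, if anything falls off the work surface, if the arm or the gripper's body presses on something with over 40 N, if the wrist force passes 120 N, or if a joint passes its speed limit or range.

## Working session

There is one attempt and no reset: what is moved stays moved. The work goes in short steps, Python scripts to look and compute and a tool call to move; the robot and the scene stay as the last step left them, time stands still between calls to the robot, and variables do not carry over. Pictures are saved under pics/ and viewed, at most 13 in all, crops included, and the job is handed in when it is done.

Besides the shell and the picture viewer there is one more tool, called after ">>>" by a JSON object that holds its "method" and its "body", one argument or row to a line. drive_tool: Moves the arm, as the interface text tells. Its arguments: {"type":"object","properties":{"steps":{"type":"array"}},"required":["steps"]}

```bash
ls; mkdir -p pics; python3 - <<'E'
from station import r
import cv2,numpy as np
for n in("scene","top"):
    cv2.imwrite(f"pics/{n}0.png",r.capture(n))
    p=r.camera_params(n);print(n,np.round(p["camera_matrix"],1).tolist(),np.round(p["extrinsics"],3).tolist())
s=r.sense();print(s)
E
```

```text
pics
scene [[489.9, 0.0, 322.9], [0.0, 489.9, 183.1], [0.0, 0.0, 1.0]] [[0.818, -0.575, -0.0, -0.528], [-0.308, -0.437, -0.845, 0.181], [0.486, 0.691, -0.535, 1.588], [0.0, 0.0, 0.0, 1.0]]
top [[402.4, 0.0, 317.6], [0.0, 402.4, 197.6], [0.0, 0.0, 1.0]] [[0.012, -1.0, 0.01, -0.072], [-0.997, -0.013, -0.082, 0.584], [0.083, -0.009, -0.997, 1.205], [0.0, 0.0, 0.0, 1.0]]
{'time_s': 0.1, 'joints': array([-5.37087819e+01,  2.20868443e+01,  3.88528297e-01, -2.44552403e-02,
       -6.84115332e+01, -1.48182575e+01]), 'joint_velocities': array([ 0.03664666, -0.04750901,  0.18707845,  0.05931931,  0.03705043,
       -0.04331858]), 'effort': array([-1.06224491e-04, -3.91690993e+01,  1.87935072e+01,  4.23197508e+00,
        1.34565972e-02, -6.94256437e-05]), 'tcp_pos': array([ 0.2286407 , -0.58114659,  0.24057232]), 'ee_rot': array([[-9.30647998e-01, -3.65914798e-01, -8.14874374e-04],
       [-3.65915690e-01,  9.30646302e-01,  1.78020887e-03],
       [ 1.06955054e-04,  1.95492314e-03, -9.99998083e-01]]), 'wrist_force': array([-0.19389604, -0.01934466,  0.60959718]), 'moment': array([-0.01370013,  0.00896196,  0.01984758]), 'gripper_force': 0.0, 'gripper_width': 0.9971365636566519}
```

View pics/top0.png

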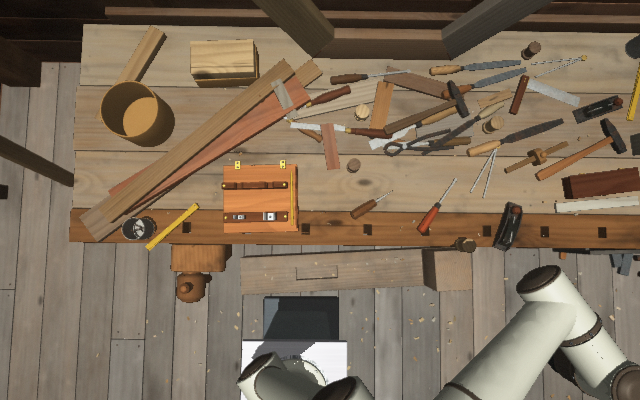

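View pics/scene0.png

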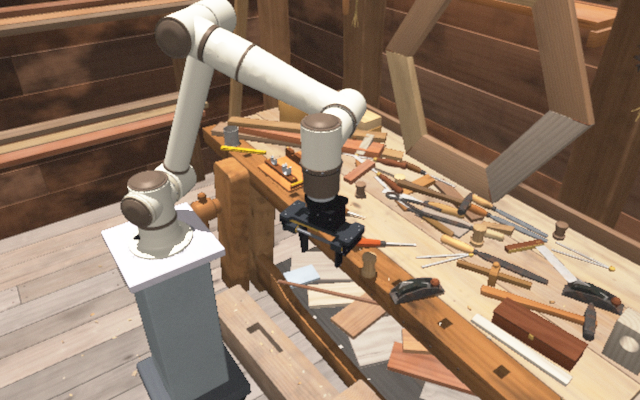

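The top view shows the rack at about (260,198), the awl from (352,215) to (393,192), and the driver from (420,233) to (456,180). I'll enlarge this area.

```bash
python3 - <<'E'
import cv2,numpy as np
a=cv2.imread("pics/top0.png")
x=cv2.resize(a[155:240,215:305],None,fx=6.6,fy=6.6,interpolation=cv2.INTER_CUBIC)
cv2.imwrite("pics/rackc.png",x)
E
cat > h.py <<'E'
import numpy as np,cv2
from station import r
def ray(n,uv,p=None):
    p=p or r.camera_params(n);K=np.array(p["camera_matrix"]);E=np.array(p["extrinsics"]);R,t=E[:3,:3],E[:3,3]
    x=(np.array(uv,float)-K[:2,2])/np.array([K[0,0],K[1,1]])
    if n=="wrist":
        th=np.linalg.norm(x);d=np.r_[x/max(th,1e-9)*np.sin(th),np.cos(th)]
    else:d=np.r_[x,1]
    return -R.T@t,R.T@d
def plane(n,uv,z,p=None):
    o,d=ray(n,uv,p);return o+d*(z-o[2])/d[2]
def proj(n,X,p=None):
    p=p or r.camera_params(n);K=np.array(p["camera_matrix"]);E=np.array(p["extrinsics"])
    c=E[:3,:3]@np.array(X)+E[:3,3]
    if n=="wrist":
        q=np.linalg.norm(c[:2]);x=c[:2]/q*np.arctan2(q,c[2])
    else:x=c[:2]/c[2]
    return K[:2,2]+x*np.array([K[0,0],K[1,1]])
E
python3 - <<'E'
from h import *
for n,uv,z in(("awl rear",(352,215),.016),("awl tip",(393,192),.005),("drv rear",(420,233),.014),("drv tip",(456,180),.005),("rackBL",(224,233),.012),("rackBR",(298,233),.012),("rackTL",(223,167),.012),("rackTR",(298,165),.012)):
    print(n,plane("top",uv,z).round(3))
p=r.camera_params("wrist");print(p);print(np.degrees(0))
E
```

```text
awl rear [ 0.533 -0.171  0.016]
awl tip [ 0.607 -0.299  0.005]
drv rear [ 0.48  -0.38   0.014]
drv tip [ 0.647 -0.497  0.005]
rackBL [0.473 0.22  0.012]
rackBR [ 0.476 -0.006  0.012]
rackTL [0.677 0.23  0.012]
rackTR [ 0.686 -0.003  0.012]
{'camera_matrix': array([[309.70691629,   0.        , 324.81117489],
       [  0.        , 309.70691629, 198.88623116],
       [  0.        ,   0.        ,   1.        ]]), 'extrinsics': array([[-0.36506301,  0.93098137,  0.00163787,  0.62299114],
       [ 0.88903438,  0.34809123,  0.29740606, -0.03499923],
       [ 0.27630937,  0.11002808, -0.95474968,  0.39209649],
       [ 0.        ,  0.        ,  0.        ,  1.        ]])}
0.0
```

View pics/rackc.png

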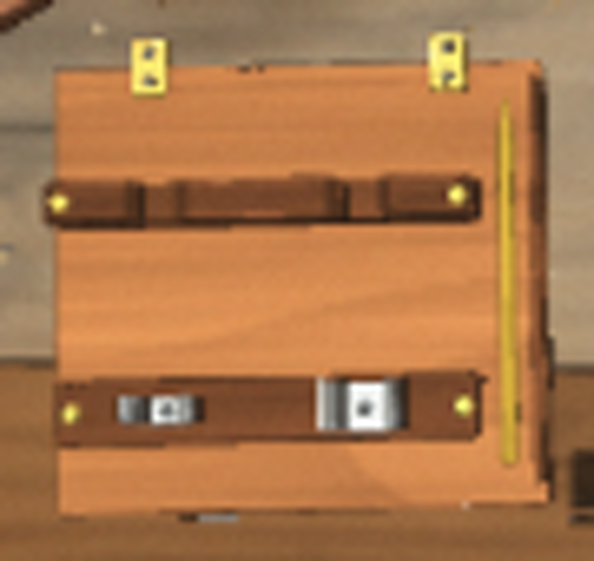

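The narrow clip is on the left (y=+60) and the broad clip on the right (y=-32). I'll go above the driver and take a wrist look.

```bash
cat >> h.py <<'E'
def plan(pos,yaw=None):
    """shift in tool axes to pos (world), then turn vector (tool axes) to point down with tool x at yaw deg"""
    s=r.sense();R=s["ee_rot"]
    print("t",round(s["time_s"],2),"pos",s["tcp_pos"].round(4),"shift",(R.T@(np.array(pos)-s["tcp_pos"])).round(4))
    if yaw is not None:
        from scipy.spatial.transform import Rotation as Q
        y=np.radians(yaw);x=np.array([np.cos(y),np.sin(y),0]);z=np.array([0,0,-1.]);T=np.c_[x,np.cross(z,x),z]
        print("yaw now",np.degrees(np.arctan2(R[1,0],R[0,0])).round(2),"turn",Q.from_matrix(R.T@T).as_rotvec().round(4))
E
python3 - <<'E'
from h import *
plan((.528,-.414,.24),-215)
p=r.camera_params("wrist");E=p["extrinsics"];c=-E[:3,:3].T@E[:3,3];s=r.sense();print(s["ee_rot"].T@(c-s["tcp_pos"]))
E
```

```text
t 0.1 pos [ 0.2286 -0.5811  0.2406] shift [-0.3398  0.046   0.0006]
yaw now -158.54 turn [ 0.0017 -0.0011  0.9855]
[ 0.08391606  0.00124193 -0.14315915]
```

>>> {"method": "drive_tool", "body": {
  "steps": [0,0,0,-0.038,0.005,0,1,0,0,0,-0.038,0.005,0,1,0,0,0,-0.038,0.005,0,1,0,0,0,-0.038,0.005,0,1,0,0,0,-0.038,0.005,0,1,0,0,0,-0.038,0.005,0,1,0,0,0,-0.038,0.005,0,1,0,0,0,-0.038,0.005,0,1,0,0,0,-0.036,0.006,0,1,0,0,0.12,0,0,0,1]
}}

```text
time_s: 0.93
tcp_pos: [0.5334, -0.4107, 0.2399]
ee_rot: [[-0.967, -0.256, 0.0], [-0.256, 0.967, 0.001], [-0.001, 0.001, -1.0]]
wrist_force: [0.3, -1.0, -0.8]
gripper_width: 1.001
gripper_force: 0.0
```

>>> {"method": "drive_tool", "body": {
  "steps": [0,0,0.12,0,0,0,1,0,0,0.12,0,0,0,1,0,0,0.12,0,0,0,1,0,0,0.12,0,0,0,1,0,0,0.12,0,0,0,1,0,0,0.12,0,0,0,1,0,0,0.12,0,0,0,1,0,0,0.025,0,0,0,1,0,0,0,0,0,0,1]
}}

```text
time_s: 1.68
tcp_pos: [0.5282, -0.4142, 0.241]
ee_rot: [[-0.82, 0.572, -0.001], [0.572, 0.82, 0.001], [0.001, 0.0, -1.0]]
wrist_force: [0.0, -0.4, -0.7]
gripper_width: 1.003
gripper_force: 0.0
```

```bash
python3 - <<'E'
from h import *
im=r.capture("wrist");cv2.imwrite("pics/w1.png",im)
np.savez("w1.npz",**r.camera_params("wrist"))
plan((.528,-.414,.24),-215)
E
```

```text
t 1.73 pos [ 0.5283 -0.4142  0.2411] shift [0.0003 0.     0.0011]
yaw now 145.18 turn [-0.     -0.0008  0.0031]
```

View pics/w1.png

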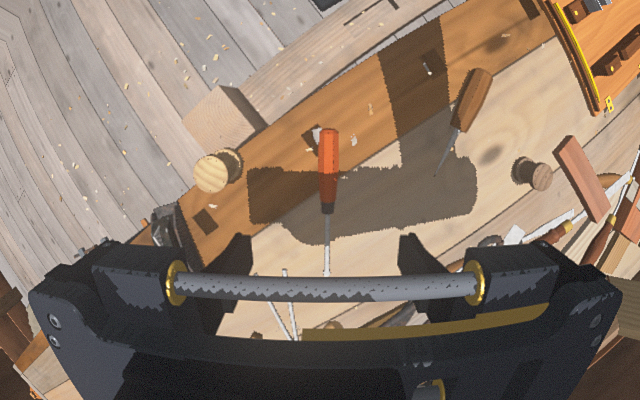

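Wrist view: the driver handle runs from (328,128) to (328,212) with its tip near (326,277). The awl handle runs from (480,68) to (458,130) with its tip at (434,178). I'll measure both with colour masks.

```bash
cat > meas.py <<'E'
from h import *
def handle(im,lo,hi,box,zc,p,n="wrist"):
    x0,y0,x1,y1=box;m=np.zeros(im.shape[:2],np.uint8)
    hsv=cv2.cvtColor(im,cv2.COLOR_BGR2HSV);m[y0:y1,x0:x1]=cv2.inRange(hsv,lo,hi)[y0:y1,x0:x1]
    m=cv2.morphologyEx(m,cv2.MORPH_OPEN,np.ones((3,3)))
    k,l,st,_=cv2.connectedComponentsWithStats(m);i=1+st[1:,4].argmax()
    v,u=np.where(l==i);P=np.array([plane(n,a,zc,p) for a in zip(u,v)])[:,:2]
    c=P.mean(0);d=np.linalg.svd(P-c,full_matrices=False)[2][0];s=(P-c)@d;w=(P-c)@[-d[1],d[0]]
    mid=c+d*(s.min()+s.max())/2
    print("box",st[i],"mid",mid.round(4),"yaw",np.degrees(np.arctan2(d[1],d[0])).round(2),"len",np.ptp(s).round(4),"wid",np.ptp(w).round(4))
    for q in np.linspace(s.min(),s.max(),8)[:-1]:
        g=(s>=q)&(s<q+np.ptp(s)/7);print("  ",(c+d*(s[g].mean())+np.array([-d[1],d[0]])*(w[g].min()+w[g].max())/2).round(4),np.ptp(w[g]).round(4))
E
python3 - <<'E'
from meas import *
im=cv2.imread("pics/w1.png");p=dict(np.load("w1.npz"))
hsv=cv2.cvtColor(im,cv2.COLOR_BGR2HSV)
for u,v in((328,160),(328,200),(324,140),(345,160),(328,225),(478,85),(465,115),(470,110),(445,120)):print(u,v,hsv[v,u])
handle(im,(0,170,60),(9,255,255),(305,115,350,220),.0135,p)
handle(im,(0,90,30),(15,255,170),(440,60,500,140),.016,p)
for uv in((326,277),(434,178)):print(plane("wrist",uv,.006,p).round(4))
E
```

```text
328 160 [ 10 177 232]
328 200 [  9 149 120]
324 140 [  9 181 222]
345 160 [ 14 138 183]
328 225 [ 11  18 113]
478 85 [ 14 140 155]
465 115 [ 14 134 166]
470 110 [ 13 151 164]
445 120 [ 14  64 108]
box [318 146   7  26 128] mid [ 0.5093 -0.4067] yaw -39.05 len 0.0311 wid 0.0077
   [ 0.4989 -0.3981] 0.0036
   [ 0.5023 -0.4014] 0.0051
   [ 0.5058 -0.4045] 0.006
   [ 0.5091 -0.4069] 0.0063
   [ 0.5127 -0.4094] 0.006
   [ 0.516  -0.4125] 0.0076
   [ 0.5199 -0.4146] 0.0062
box [ 452   68   41   64 1332] mid [ 0.5494 -0.2048] yaw -56.84 len 0.0883 wid 0.0387
   [ 0.5306 -0.1726] 0.0329
   [ 0.5352 -0.1842] 0.0371
   [ 0.5419 -0.1948] 0.0373
   [ 0.5483 -0.2058] 0.0379
   [ 0.5566 -0.2152] 0.0318
   [ 0.5638 -0.2256] 0.0282
   [ 0.5697 -0.2361] 0.0255
[ 0.6516 -0.4993  0.006 ]
[ 0.6135 -0.3006  0.006 ]
```

```bash
python3 - <<'E'
from meas import *
im=cv2.imread("pics/w1.png");p=dict(np.load("w1.npz"))
handle(im,(0,142,80),(12,255,255),(305,115,350,220),.0135,p)
E
```

```text
box [ 318  128   21   74 1223] mid [ 0.5205 -0.4054] yaw -36.31 len 0.0911 wid 0.0251
   [ 0.4897 -0.3823] 0.0217
   [ 0.4993 -0.3904] 0.0242
   [ 0.5099 -0.3978] 0.0245
   [ 0.5206 -0.4052] 0.0247
   [ 0.5308 -0.4126] 0.0245
   [ 0.5408 -0.4209] 0.0197
   [ 0.5515 -0.4282] 0.0153
```

```bash
python3 - <<'E'
from h import *
p=dict(np.load("w1.npz"))
print(plane("wrist",(211,174),.07,p).round(3),plane("wrist",(525,172),.055,p).round(3))
plan((.532,-.4135,.025),-215.8)
E
```

```text
[ 0.445 -0.508  0.07 ] [ 0.658 -0.198  0.055]
t 1.73 pos [ 0.5283 -0.4142  0.2411] shift [-0.0028  0.0027  0.2161]
yaw now 145.18 turn [-0.     -0.0008  0.0171]
```

>>> {"method": "drive_tool", "body": {
  "steps": [0,0,0.017,-0.0028,0.0027,0.038,0.75,0,0,0,0,0,0.038,0.75,0,0,0,0,0,0.038,0.75,0,0,0,0,0,0.038,0.75,0,0,0,0,0,0.034,0.75,0,0,0,0,0,0.02,0.75,0,0,0,0,0,0.01,0.75,0,0,0,0,0,0,0.75]
}}

```text
time_s: 2.4
tcp_pos: [0.5308, -0.413, 0.0226]
ee_rot: [[-0.81, 0.586, -0.005], [0.586, 0.81, 0.002], [0.005, -0.001, -1.0]]
wrist_force: [-0.3, 0.1, 0.2]
gripper_width: 0.754
gripper_force: 0.0
```

>>> {"method": "drive_tool", "body": {
  "steps": [0,0,0,0,0,0,0.1,0,0,0,0,0,0,0.1,0,0,0,0,0,0,0.1,0,0,0,0,0,0,0.1,0,0,0,0,0,0,0.1,0,0,0,0,0,0,0.1,0,0,0,0,0,0,0.1,0,0,0,0,0,0,0.1]
}}

```text
time_s: 3.07
tcp_pos: [0.5324, -0.4137, 0.0259]
ee_rot: [[-0.81, 0.587, 0.0], [0.587, 0.81, -0.0], [-0.0, 0.0, -1.0]]
wrist_force: [-0.2, 1.5, 1.4]
gripper_width: 0.267
gripper_force: 29.9
```

>>> {"method": "drive_tool", "body": {
  "steps": [0,0,0,0,0,-0.02,0.1,0,0,0,0,0,-0.04,0.1,0,0,0,0,0,-0.04,0.1,0,0,0,0,0,-0.04,0.1,0,0,0,0,0,-0.04,0.1,0,0,0,0,0,-0.035,0.1,0,0,0,0.0225,0.0345,0,0.1,0,0,0,0.0225,0.0345,0,0.1,0,0,0,0.0225,0.0345,0,0.1,0,0,0,0.0225,0.0345,0,0.1]
}}

```text
time_s: 3.9
tcp_pos: [0.5395, -0.2475, 0.2401]
ee_rot: [[-0.809, 0.588, -0.001], [0.588, 0.809, 0.001], [0.001, 0.0, -1.0]]
wrist_force: [1.6, 0.3, -1.1]
gripper_width: 0.268
gripper_force: 29.9
```

>>> {"method": "drive_tool", "body": {
  "steps": [0,0,0,0.0225,0.0345,0,0.1,0,0,0,0.0225,0.0345,0,0.1,0,0,0,0.0225,0.0345,0,0.1,0,0,0,0.0225,0.0345,0,0.1,0,0,0,0.0225,0.0345,0,0.1,0,0,0,0.0225,0.0345,0,0.1,0,0,0,0.0225,0.0345,0,0.1,0,0,0,0.0225,0.0345,0,0.1,0,0,0,0.0225,0.0345,0,0.1,0,0,0,0,0,0,0.1]
}}

```text
time_s: 4.73
tcp_pos: [0.5588, 0.1272, 0.2399]
ee_rot: [[-0.813, 0.582, 0.001], [0.582, 0.813, 0.002], [0.0, 0.002, -1.0]]
wrist_force: [-0.5, -0.3, -2.3]
gripper_width: 0.27
gripper_force: 29.9
```

>>> {"method": "drive_tool", "body": {
  "steps": [0,0,-0.11,0,0,0,0.1,0,0,-0.11,0,0,0,0.1,0,0,-0.11,0,0,0,0.1,0,0,-0.11,0,0,0,0.1,0,0,-0.11,0,0,0,0.1,0,0,-0.11,0,0,0,0.1,0,0,0,0,0,0,0.1,0,0,0,0,0,0,0.1]
}}

```text
time_s: 5.4
tcp_pos: [0.5583, 0.121, 0.2401]
ee_rot: [[-1.0, -0.03, -0.001], [-0.03, 1.0, -0.0], [0.001, -0.0, -1.0]]
wrist_force: [-0.4, 0.7, -1.4]
gripper_width: 0.27
gripper_force: 29.9
```

```bash
python3 - <<'E'
from h import *
im=r.capture("wrist");cv2.imwrite("pics/w2.png",im)
np.savez("w2.npz",**r.camera_params("wrist"))
s=r.sense();print(s["tcp_pos"],s["ee_rot"])
E
```

```text
[0.55836456 0.12099359 0.24023247] [[-9.99549662e-01 -2.99997914e-02 -6.97409300e-04]
 [-2.99997354e-02  9.99549903e-01 -9.06260243e-05]
 [ 6.99814160e-04 -6.96631175e-05 -9.99999753e-01]]
```

View pics/w2.png

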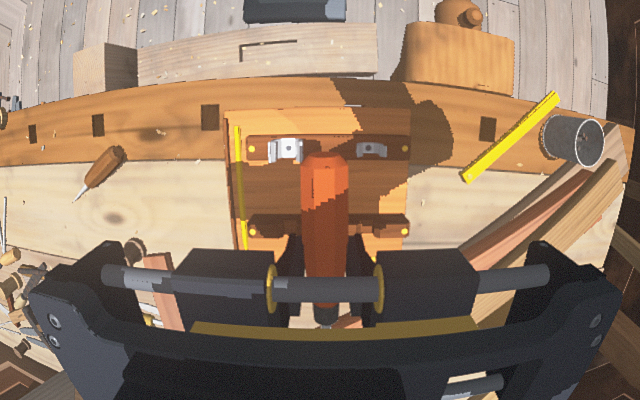

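The near rail's end screws are at (252,149) and (404,148), and the far rail's at (252,232) and (404,231). The wide clip is near (287,149), the narrow near (370,149), and the held handle is centred at u≈325. I'll measure these.

```bash
python3 - <<'E'
from meas import *
im=cv2.imread("pics/w2.png");p=dict(np.load("w2.npz"))
hsv=cv2.cvtColor(im,cv2.COLOR_BGR2HSV)
m=cv2.inRange(hsv,(20,120,130),(36,255,255))
k,l,st,c=cv2.connectedComponentsWithStats(m)
for i in range(1,k):
    if 245<c[i][0]<412 and 140<c[i][1]<240 and st[i,4]>4:
        z=.029 if c[i][1]<190 else .053
        print("dot",c[i].round(1),st[i,4],plane("wrist",c[i],z,p).round(4))
g=cv2.inRange(hsv,(0,0,60),(179,60,255))
x=np.zeros_like(g);x[132:168,258:400]=g[132:168,258:400]
k,l,st,c=cv2.connectedComponentsWithStats(x)
for i in range(1,k):
    if st[i,4]>25:print("clip",c[i].round(1),st[i])
handle(im,(0,130,60),(14,255,255),(295,145,360,250),.229,p)
cv2.imwrite("pics/c2.png",cv2.resize(im[125:245,225:420],None,fx=4,fy=4,interpolation=cv2.INTER_CUBIC))
E
```

```text
dot [251.4 148.5] 33 [0.5251 0.0343 0.029 ]
dot [404.6 148.1] 9 [0.5192 0.214  0.029 ]
dot [402.8 186. ] 20 [0.5653 0.2159 0.029 ]
dot [252.3 231.6] 29 [0.6199 0.0373 0.053 ]
dot [404. 231.] 23 [0.6141 0.2169 0.053 ]
clip [285.1 149. ] [268 138  35  25 729]
clip [370.9 148.6] [356 142  31  15 363]
box [ 295  145   65  105 5688] mid [0.5228 0.1214] yaw 0.62 len 0.0577 wid 0.0347
   [0.4991 0.1229] 0.0284
   [0.5063 0.1211] 0.0329
   [0.5145 0.1213] 0.0333
   [0.5227 0.1216] 0.0338
   [0.5307 0.1217] 0.034
   [0.5392 0.1234] 0.0321
   [0.5474 0.1209] 0.0248
```

View pics/c2.png

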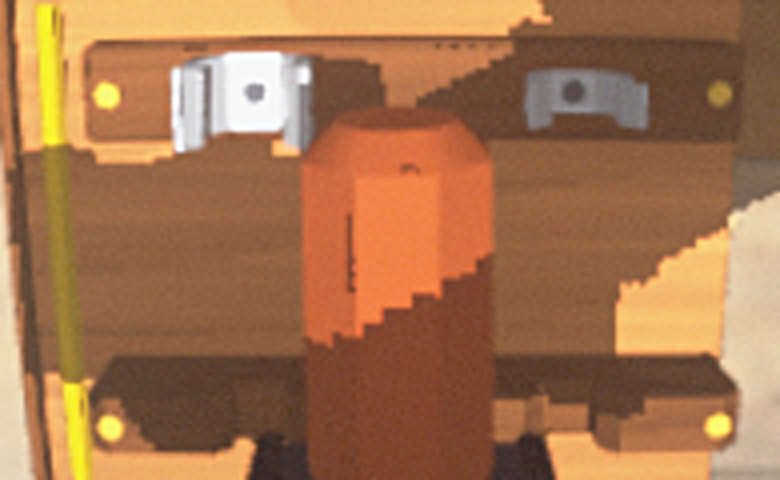

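```bash
python3 - <<'E'
from h import *
p=dict(np.load("w2.npz"))
for uv in((288.5,148),(368.3,147.8)):print(plane("wrist",uv,.032,p).round(4))
T=np.array([.5584,.1210,.2402]);R=np.array([[-.99955,-.03,0],[-.03,.99955,0],[0,0,-1]])
for q in((.059,0,.011),(.034,0,.0125),(0,0,.0145)):print(proj("wrist",T+R@q,p).round(1))
rr=plane("wrist",(325,154.5),.229,p);print(rr,R.T@(rr-T))
rr=plane("wrist",(324.6,200),.229+.008,p);print(R.T@(rr-T))
E
```

```text
[0.5237 0.0787 0.032 ]
[0.5207 0.1702 0.032 ]
[323.9 155.6]
[324. 202.]
[324.1 257.3]
[0.49888747 0.11975221 0.229     ] [0.05952319 0.00053815 0.0112    ]
[0.0380389  0.00032041 0.0032    ]
```

>>> {"method": "drive_tool", "body": {
  "steps": [0,0,-0.002,0.0026,0.0252,0,0.1,0,0,0,0,0.0252,0,0.1,0,0,0,0,0,0.035,0.1,0,0,0,0,0,0.035,0.1,0,0,0,0,0,0.035,0.1,0,0,0,0,0,0.03,0.1,0,0,0,0,0,0.015,0.1,0,-0.06,0,0,0,0,0.1,0,0,0,0,0,0,0.1,0,0,0,0,0,0,0.1]
}}

```text
time_s: 6.28
tcp_pos: [0.5538, 0.1713, 0.0906]
ee_rot: [[-0.998, -0.034, 0.058], [-0.034, 0.999, 0.001], [-0.058, -0.001, -0.998]]
wrist_force: [0.0, -0.7, -0.6]
gripper_width: 0.271
gripper_force: 29.9
```

```bash
python3 - <<'E'
from h import *
s=r.sense();print(s["ee_rot"].round(4),s["wrist_force"])
plan((.5543,.1713,.0567))
im=r.capture("wrist");np.savez("w3.npz",**r.camera_params("wrist"))
cv2.imwrite("pics/w3.png",cv2.resize(im[60:260,200:450],None,fx=3,fy=3,interpolation=cv2.INTER_CUBIC))
E
```

```text
[[-9.977e-01 -3.440e-02  5.840e-02]
 [-3.440e-02  9.994e-01  1.400e-03]
 [-5.840e-02 -6.000e-04 -9.983e-01]] [ 0.02510516 -0.70518241 -0.56301308]
t 6.28 pos [0.5538 0.1713 0.0906] shift [0.0015 0.0001 0.0338]
```

View pics/w3.png

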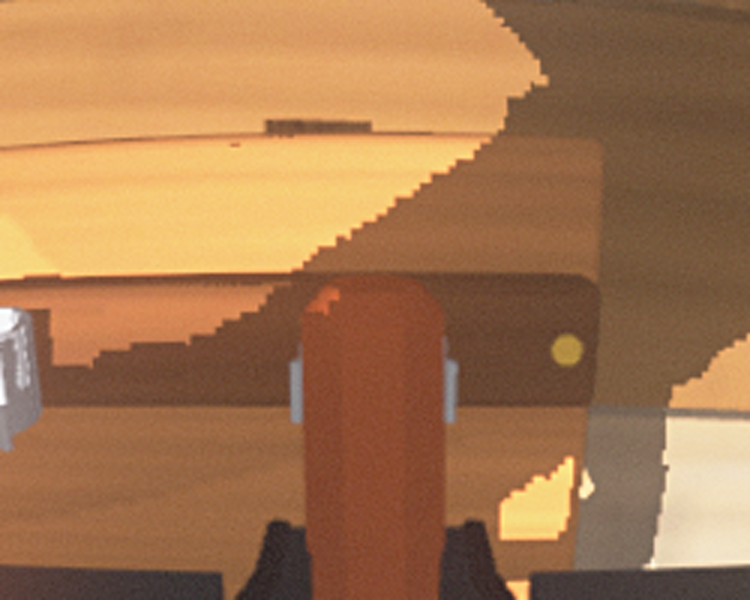

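The handle is centred between the narrow clip's jaws, which show at about (297,390) and (450,390) in the crop. I'll press down slowly.

>>> {"method": "drive_tool", "body": {
  "steps": [0,0,0,0.0005,0,0.008,0.1,0,0,0,0.0003,0,0.005,0.1,0,0,0,0.0002,0,0.004,0.1,0,0,0,0.0002,0,0.003,0.1,0,0,0,0.0002,0,0.003,0.1,0,0,0,0.0002,0,0.003,0.1]
}}

```text
time_s: 6.83
tcp_pos: [0.5563, 0.1721, 0.0668]
ee_rot: [[-0.997, -0.036, 0.064], [-0.036, 0.999, 0.003], [-0.064, 0.001, -0.998]]
wrist_force: [-1.9, -1.9, 14.7]
gripper_width: 0.267
gripper_force: 29.9
```

>>> {"method": "drive_tool", "body": {
  "steps": [0,0,0,0.0001,0,0.002,0.1,0,0,0,0.0001,0,0.002,0.1,0,0,0,0.0001,0,0.002,0.1,0,0,0,0,0,0,0.1]
}}

```text
time_s: 7.17
tcp_pos: [0.5556, 0.1718, 0.0599]
ee_rot: [[-0.997, -0.036, 0.063], [-0.035, 0.999, 0.003], [-0.063, 0.001, -0.998]]
wrist_force: [0.5, -0.7, 6.1]
gripper_width: 0.265
gripper_force: 30.0
```

>>> {"method": "drive_tool", "body": {
  "steps": [0,0,0,0.0001,0,0.002,0.1,0,0,0,0.0001,0,0.002,0.1,0,0,0,0,0,0,0.1]
}}

```text
time_s: 7.42
tcp_pos: [0.5554, 0.1716, 0.0561]
ee_rot: [[-0.997, -0.036, 0.062], [-0.036, 0.999, 0.002], [-0.062, 0.0, -0.998]]
wrist_force: [-0.7, -1.3, 10.0]
gripper_width: 0.264
gripper_force: 29.9
```

>>> {"method": "drive_tool", "body": {
  "steps": [0,0,0,0.0001,0,0.002,0.1,0,0,0,0,0,0,0.1]
}}

```text
time_s: 7.58
tcp_pos: [0.5555, 0.1716, 0.0559]
ee_rot: [[-0.997, -0.036, 0.063], [-0.036, 0.999, 0.002], [-0.063, -0.0, -0.998]]
wrist_force: [-5.6, -2.9, 20.0]
gripper_width: 0.269
gripper_force: 29.9
```

>>> {"method": "drive_tool", "body": {
  "steps": [0,0,0,0,0,-0.001,0.5,0,0,0,0,0,0,0.5,0,0,0,0,0,0,0.5,0,0,0,0,0,0,0.5,0,0,0,0,0,-0.02,0.5,0,0,0,0,0,-0.04,0.5,0,0,0,0,0,-0.04,0.5,0,0.06,0,0,0,-0.04,0.8,0,0,0,0,0,-0.04,0.8,0,0,0,0,0,0,0.8]
}}

```text
time_s: 8.42
tcp_pos: [0.5505, 0.1728, 0.2422]
ee_rot: [[-0.999, -0.036, 0.016], [-0.036, 0.999, 0.006], [-0.016, 0.006, -1.0]]
wrist_force: [1.8, -0.1, 0.5]
gripper_width: 0.647
gripper_force: 0.0
```

```bash
python3 - <<'E'
from h import *
im=r.capture("wrist");np.savez("w4.npz",**r.camera_params("wrist"))
cv2.imwrite("pics/w4.png",cv2.resize(im[90:290,200:450],None,fx=3,fy=3,interpolation=cv2.INTER_CUBIC))
p=dict(np.load("w4.npz"))
for q in((.4957,.1694,.0421),(.5207,.1702,.0421)):print(((proj("wrist",q,p)-[200,90])*3).round(0))
# awl estimate: mid from w1 -> seat = mid-22.5mm along axis ; tip
mid=np.array([.5494,-.2048]);tip=np.array([.6135,-.3006]);d=tip-mid;L=np.linalg.norm(d);d/=L
print("L mid-tip",L,"yaw",np.degrees(np.arctan2(d[1],d[0])),"grasp",mid+d*.0105)
g=mid+d*.0105
plan((*g,.24),np.degrees(np.arctan2(d[1],d[0]))-180)
E
```

```text
[368. 127.]
[368. 195.]
L mid-tip 0.11526686427590542 yaw -56.21342860555874 grasp [ 0.55523906 -0.21352671]
t 8.47 pos [0.5484 0.1723 0.2379] shift [ 0.0066 -0.3858 -0.004 ]
yaw now -177.99 turn [0.0089 0.0061 1.0161]
```

View pics/w4.png

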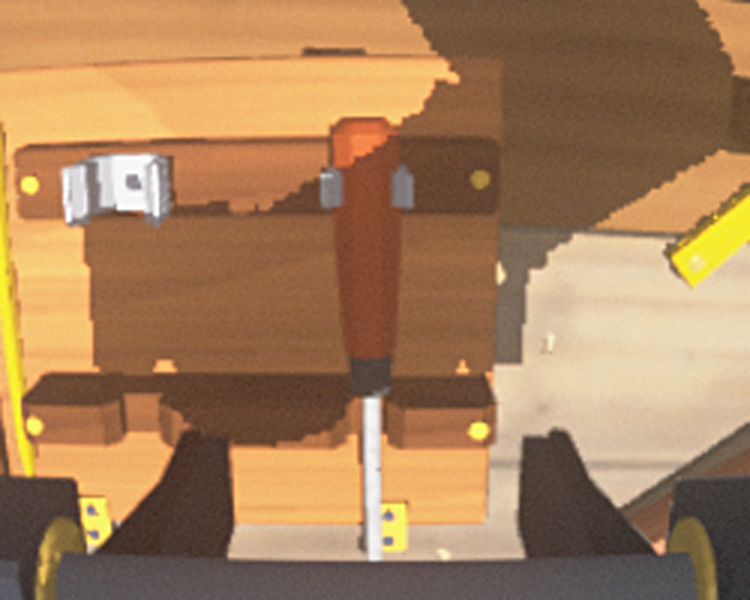

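The driver is seated, with the jaws closed over the handle at crop (330,187) and (402,187). Next is the awl.

>>> {"method": "drive_tool", "body": {
  "steps": [0.009,0.006,0,0.001,-0.0386,0,0.8,0,0,0,0.001,-0.0386,0,0.8,0,0,0,0.001,-0.0386,0,0.8,0,0,0,0.001,-0.0386,0,0.8,0,0,0,0.001,-0.0386,0,0.8,0,0,0,0.001,-0.0386,0,0.8,0,0,0,0,-0.0386,0,0.8,0,0,0,0,-0.0386,0,0.8,0,0,0,0,-0.0386,0,0.8,0,0,0,0,-0.0386,0,0.8]
}}

```text
time_s: 9.3
tcp_pos: [0.5525, -0.2164, 0.2345]
ee_rot: [[-0.999, -0.035, -0.009], [-0.035, 0.999, -0.008], [0.009, -0.008, -1.0]]
wrist_force: [0.6, 0.1, -0.2]
gripper_width: 0.804
gripper_force: 0.0
```

>>> {"method": "drive_tool", "body": {
  "steps": [0,0,0.12,0,0,0,0.8,0,0,0.12,0,0,0,0.8,0,0,0.12,0,0,0,0.8,0,0,0.12,0,0,0,0.8,0,0,0.12,0,0,0,0.8,0,0,0.12,0,0,0,0.8,0,0,0.12,0,0,0,0.8,0,0,0.12,0,0,0,0.8,0,0,0.056,0,0,0,0.8,0,0,0,0,0,0,0.8]
}}

```text
time_s: 10.13
tcp_pos: [0.5528, -0.2146, 0.2344]
ee_rot: [[-0.555, 0.832, -0.009], [0.832, 0.555, -0.008], [-0.002, -0.012, -1.0]]
wrist_force: [-0.4, 0.2, -0.0]
gripper_width: 0.799
gripper_force: 0.0
```

```bash
python3 - <<'E'
from meas import *
im=r.capture("wrist");p=r.camera_params("wrist");np.savez("w5.npz",**p);cv2.imwrite("pics/w5.png",im)
print([proj("wrist",q,p).round(0) for q in((.526,-.169,.016),(.5733,-.2404,.013),(.6135,-.3006,.006))])
handle(im,(0,100,30),(15,255,190),(280,100,370,235),.016,p)
cv2.imwrite("pics/c5.png",cv2.resize(im[90:290,200:450],None,fx=3,fy=3,interpolation=cv2.INTER_CUBIC))
E
```

```text
[array([331., 131.]), array([330., 201.]), array([330., 250.])]
box [ 318  131   26   73 1485] mid [ 0.5502 -0.2055] yaw -56.48 len 0.0881 wid 0.0298
   [ 0.5297 -0.1745] 0.0281
   [ 0.5365 -0.1845] 0.0283
   [ 0.5435 -0.1949] 0.0285
   [ 0.5499 -0.2055] 0.0298
   [ 0.5571 -0.2162] 0.0276
   [ 0.5639 -0.2263] 0.0253
   [ 0.5711 -0.238 ] 0.022
```

View pics/c5.png

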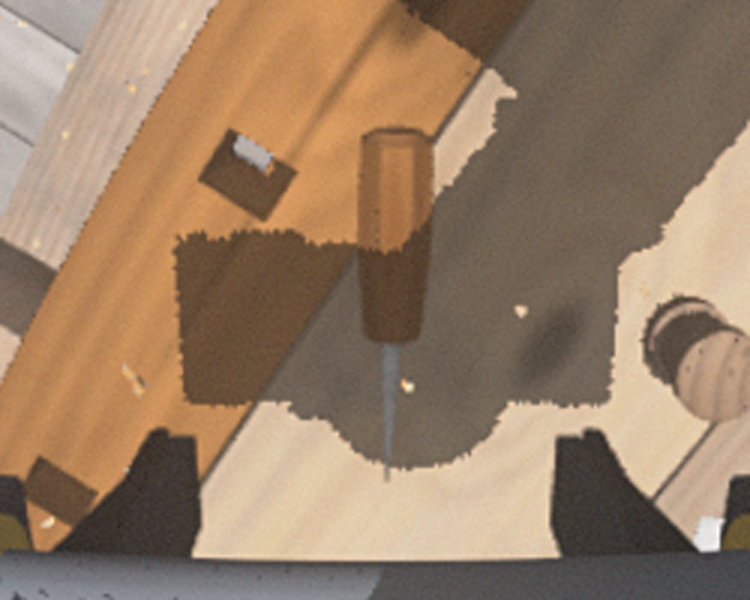

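The awl handle spans crop (360..432, 130..342) and its spike ends at (388,480), squarely in line with the tool. I'll descend.

```bash
python3 - <<'E'
from h import *
plan((.5568,-.2153,.026),-236.4)
E
```

```text
t 10.18 pos [ 0.5529 -0.2146  0.2347] shift [-0.0023  0.0054  0.2086]
yaw now 123.85 turn [-0.0118  0.0024  0.0044]
```

>>> {"method": "drive_tool", "body": {
  "steps": [-0.012,0.002,0.004,0,0,0,0.6,0,0,0,-0.0027,0.0029,0.038,0.6,0,0,0,0,0,0.038,0.6,0,0,0,0,0,0.038,0.6,0,0,0,0,0,0.038,0.6,0,0,0,0,0,0.03,0.6,0,0,0,0,0,0.017,0.6,0,0,0,0,0,0.0097,0.6,0,0,0,0,0,0,0.6,0,0,0,0,0,0,0.6]
}}

```text
time_s: 11.02
tcp_pos: [0.5584, -0.2159, 0.028]
ee_rot: [[-0.553, 0.833, 0.004], [0.833, 0.553, -0.001], [-0.003, 0.002, -1.0]]
wrist_force: [0.6, 0.3, -0.1]
gripper_width: 0.6
gripper_force: 0.0
```

>>> {"method": "drive_tool", "body": {
  "steps": [0,0,0,0,0,0,0.15,0,0,0,0,0,0,0.15,0,0,0,0,0,0,0.15,0,0,0,0,0,0,0.15,0,0,0,0,0,0,0.15,0,0,0,0,0,0,0.15]
}}

```text
time_s: 11.52
tcp_pos: [0.5584, -0.2158, 0.0286]
ee_rot: [[-0.553, 0.833, 0.004], [0.833, 0.553, -0.001], [-0.003, 0.003, -1.0]]
wrist_force: [-1.4, 0.8, 3.7]
gripper_width: 0.32
gripper_force: 29.9
```

>>> {"method": "drive_tool", "body": {
  "steps": [0,0,0,0,0,-0.02,0.15,0,0,0,0,0,-0.04,0.15,0,0,0,0.0309,0.0203,0,0.15,0,0,0,0.0309,0.0203,0,0.15,0,0,0,0.0309,0.0203,0,0.15,0,0,0,0.0309,0.0203,0,0.15,0,0,0,0,0,-0.035,0.15,0,0,0,0,0,-0.04,0.15,0,0,0,0,0,-0.035,0.15,0,0,0,0.0309,0.0203,0,0.15]
}}

```text
time_s: 12.35
tcp_pos: [0.5606, -0.0333, 0.2056]
ee_rot: [[-0.55, 0.835, 0.018], [0.835, 0.55, -0.001], [-0.011, 0.014, -1.0]]
wrist_force: [1.5, 0.5, -0.0]
gripper_width: 0.324
gripper_force: 29.9
```

>>> {"method": "drive_tool", "body": {
  "steps": [0,0,0,0.0309,0.0203,0,0.15,0,0,0,0.0309,0.0203,0,0.15,0,0,0,0.0309,0.0203,0,0.15,0,0,-0.12,0,0,0,0.15,0,0,-0.12,0,0,0,0.15,0,0,-0.12,0,0,0,0.15,0,0,-0.12,0,0,0,0.15,0,0,-0.12,0,0,0,0.15,0,0,-0.12,0,0,0,0.15,0,0,-0.12,0,0,0,0.15]
}}

```text
time_s: 13.18
tcp_pos: [0.5556, 0.0802, 0.197]
ee_rot: [[-0.99, 0.139, 0.002], [0.139, 0.99, -0.001], [-0.002, -0.001, -1.0]]
wrist_force: [-0.7, 0.2, -0.8]
gripper_width: 0.321
gripper_force: 29.9
```

>>> {"method": "drive_tool", "body": {
  "steps": [0,0,-0.12,0,0,0,0.15,0,0,-0.057,0,0,0,0.15,0,0,0,0,0,0,0.15,0,0,0,0,0,0,0.15]
}}

```text
time_s: 13.52
tcp_pos: [0.5558, 0.0802, 0.1971]
ee_rot: [[-1.0, -0.03, 0.002], [-0.03, 1.0, -0.001], [-0.002, -0.001, -1.0]]
wrist_force: [-0.0, 0.4, -1.1]
gripper_width: 0.323
gripper_force: 29.9
```

```bash
python3 - <<'E'
from h import *
im=r.capture("wrist");p=r.camera_params("wrist");s=r.sense();R,T=s["ee_rot"],s["tcp_pos"]
cv2.imwrite("pics/c6.png",cv2.resize(im[90:290,200:450],None,fx=3,fy=3,interpolation=cv2.INTER_CUBIC))
np.savez("w6.npz",R=R,T=T,**p)
for q in((.0543,0,.0112),(.0343,0,.0125),(0,0,.015)):print(((proj("wrist",T+R@q,p)-[200,90])*3).round(0))
plan((.5577,.0795,.09),-178.15)
E
```

```text
[372. 224.]
[372. 334.]
[372. 500.]
t 13.57 pos [0.5559 0.0802 0.1972] shift [-0.0015 -0.0006  0.1072]
yaw now -178.27 turn [-0.001   0.0026 -0.0022]
```

View pics/c6.png

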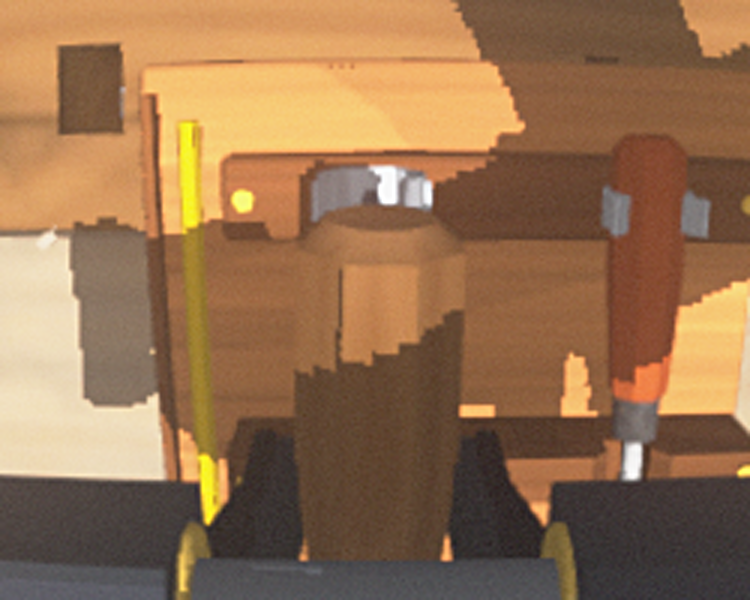

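The held awl's axis is about 0.8 mm to +y of the TCP and yawed about -0.02 rad (rear centre at crop x≈382 against 372 expected). I'll correct for this, go down to a hover and tilt.

>>> {"method": "drive_tool", "body": {
  "steps": [0,0,0,-0.0026,-0.0016,0.03,0.15,0,0,0,0,0,0.035,0.15,0,0,0,0,0,0.03,0.15,0,0,0,0,0,0.01,0.15,0,0,-0.023,0,0,0,0.15,0,-0.05,0,0,0,0,0.15,0,0,0,0,0,0,0.15,0,0,0,0,0,0,0.15]
}}

```text
time_s: 14.23
tcp_pos: [0.5597, 0.0789, 0.0944]
ee_rot: [[-0.997, -0.056, 0.055], [-0.056, 0.998, 0.003], [-0.055, -0.0, -0.998]]
wrist_force: [-0.3, -0.2, -0.7]
gripper_width: 0.322
gripper_force: 29.9
```

```bash
python3 - <<'E'
from h import *
im=r.capture("wrist")
cv2.imwrite("pics/c7.png",cv2.resize(im[60:260,200:450],None,fx=3,fy=3,interpolation=cv2.INTER_CUBIC))
plan((.5585,.0787,.0589),-178.15);print(r.sense()["ee_rot"].round(3))
E
```

```text
t 14.28 pos [0.5601 0.0791 0.0943] shift [ 0.0036 -0.0003  0.0353]
yaw now -176.82 turn [0.0004 0.0555 0.0233]
[[-0.997 -0.056  0.055]
 [-0.055  0.998  0.003]
 [-0.055 -0.    -0.998]]
```

View pics/c7.png

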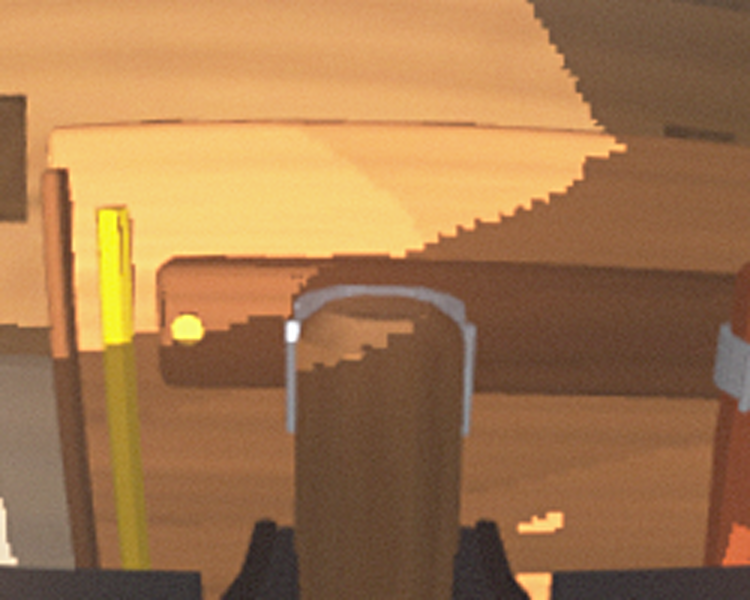

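The awl is centred between the broad clip's jaws (crop x≈292 and 468). I'll press down.

>>> {"method": "drive_tool", "body": {
  "steps": [0,0,0,0.002,0,0.008,0.15,0,0,0,0.0003,0,0.006,0.15,0,0,0,0.0003,0,0.005,0.15,0,0,0,0.0002,0,0.003,0.15,0,0,0,0.0002,0,0.003,0.15,0,0,0,0.0001,0,0.002,0.15,0,0,0,0.0001,0,0.002,0.15]
}}

```text
time_s: 14.87
tcp_pos: [0.5595, 0.0791, 0.0648]
ee_rot: [[-0.997, -0.056, 0.057], [-0.056, 0.998, 0.003], [-0.057, -0.0, -0.998]]
wrist_force: [-0.8, 0.1, 8.2]
gripper_width: 0.32
gripper_force: 29.9
```

>>> {"method": "drive_tool", "body": {
  "steps": [0,0,0,0.0001,0,0.002,0.15,0,0,0,0.0001,0,0.002,0.15,0,0,0,0,0,0,0.15]
}}

```text
time_s: 15.12
tcp_pos: [0.5588, 0.079, 0.0595]
ee_rot: [[-0.997, -0.055, 0.056], [-0.055, 0.998, 0.003], [-0.056, -0.0, -0.998]]
wrist_force: [1.5, 0.6, 0.5]
gripper_width: 0.321
gripper_force: 30.0
```

>>> {"method": "drive_tool", "body": {
  "steps": [0,0,0,0.0001,0,0.002,0.15,0,0,0,0.0001,0,0.001,0.15,0,0,0,0,0,0,0.15]
}}

```text
time_s: 15.37
tcp_pos: [0.5587, 0.079, 0.0579]
ee_rot: [[-0.997, -0.056, 0.056], [-0.056, 0.998, 0.002], [-0.056, -0.001, -0.998]]
wrist_force: [-1.4, 0.3, 10.3]
gripper_width: 0.32
gripper_force: 29.9
```

>>> {"method": "drive_tool", "body": {
  "steps": [0,0,0,0.0001,0,0.0015,0.15,0,0,0,0,0,0,0.15]
}}

```text
time_s: 15.53
tcp_pos: [0.5589, 0.079, 0.0577]
ee_rot: [[-0.997, -0.056, 0.056], [-0.056, 0.998, 0.002], [-0.056, -0.001, -0.998]]
wrist_force: [-4.7, 0.9, 18.2]
gripper_width: 0.318
gripper_force: 29.8
```

>>> {"method": "drive_tool", "body": {
  "steps": [0,0,0,0,0,-0.001,0.5,0,0,0,0,0,0,0.5,0,0,0,0,0,0,0.5,0,0,0,0,0,0,0.5,0,0,0,0,0,-0.02,0.5,0,0,0,0,0,-0.04,0.5,0,0,0,0,0,-0.04,0.5,0,0.05,0,0,0,-0.04,0.5,0,0,0,0,0,-0.04,0.5,0,0,0,0,0,0,0.5]
}}

```text
time_s: 16.37
tcp_pos: [0.5542, 0.0791, 0.2443]
ee_rot: [[-0.998, -0.056, 0.019], [-0.056, 0.998, 0.003], [-0.019, 0.002, -1.0]]
wrist_force: [0.4, 0.5, 1.2]
gripper_width: 0.503
gripper_force: 0.0
```

>>> {"method": "drive_tool", "body": {
  "steps": [0,0,0,0,0.03,0,0.8,0,0,0,0,0.015,0,0.8,0,0,0,0,0,0,0.8,0,0,0,0,0,0,0.8]
}}

```text
time_s: 16.7
tcp_pos: [0.5469, 0.1235, 0.2345]
ee_rot: [[-0.998, -0.056, 0.001], [-0.056, 0.998, -0.002], [-0.001, -0.002, -1.0]]
wrist_force: [0.0, -0.2, 0.3]
gripper_width: 0.717
gripper_force: 0.0
```

```bash
python3 - <<'E'
from h import *
im=r.capture("wrist");p=r.camera_params("wrist")
cv2.imwrite("pics/c8.png",cv2.resize(im[90:290,200:450],None,fx=3,fy=3,interpolation=cv2.INTER_CUBIC))
c,s=np.cos(np.radians(1.85)),np.sin(np.radians(1.85))
for sx,sy,z,b in((.5207,.1702,.0421,25),(.5238,.0784,.0445,20)):
    for d in(-b/1e3,0,.06,.095):print(((proj("wrist",(sx+d*c,sy+d*s,z),p)-[200,90])*3).round(0),end=" ")
    print()
print(r.sense()["wrist_force"])
E
```

```text
[510. 145.] [506. 212.] [497. 366.] [491. 448.] 
[256. 154.] [256. 208.] [258. 363.] [260. 446.] 
[-1.35814224 -0.75858133  0.19021553]
```

View pics/c8.png

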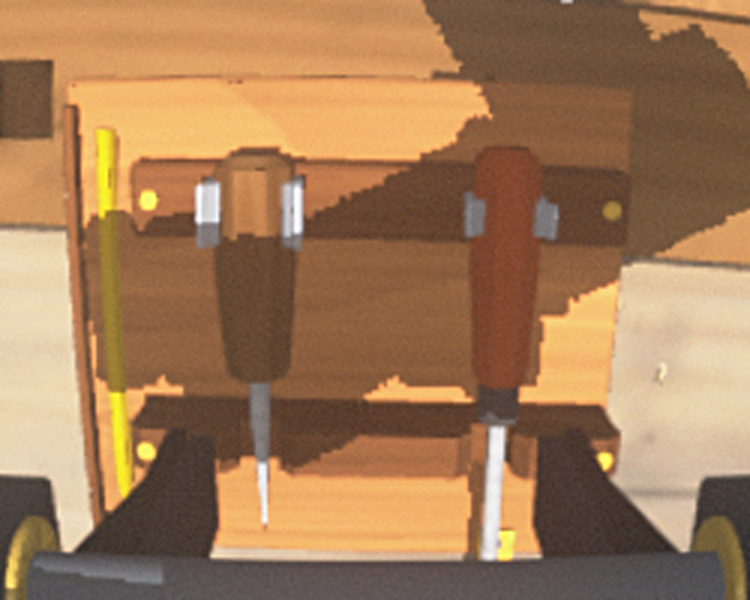

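Both handles lie on the predicted axes: the driver at (507,212) and the awl at (256,208) in the crop. Their jaws are closed over them, so I'll hand in.

```bash
python3 -c "
from station import r
print(r.finish_job())"
```

```text
the job is handed in; nothing more can be done
None
```

I pressed the screwdriver into the narrow-strap clip and the awl into the broad-strap clip, and handed the job in at about 17 s of the 67 s allowed; the last picture shows both seated with the jaws closed, but no verdict came back.

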